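Bond a sensor housing in the pedal press

TASK

Lay the plain flat disc centred on the round plate of the press, then lay the cover (the disc with the raised boss) centred on top of it, boss up; set both down gently without dropping them. Then push the pedal down with the gripper all the way to its stop, hold it there for a full second so that the press pad clamps the stack, and let it come all the way up again, leaving the stack centred on the plate. Do not disturb the tray, the carton or the screwdriver.

Things in the scene. Friction and masses are not known exactly. Their poses are not given: they have to be found in the camera images.
- plate_top (a point): Centre of the top face of the press's round steel plate (96 mm diameter, top 34 mm above the bench). Axes are those of the press: +x towards its rear column, z up. Nothing stands over the plate while the arm is open.
- press: Press: grey base casting 215 x 120 x 22 mm, fixed, position and yaw vary, may swap sides with the pedal. Origin on the bench right under plate_top, same axes; the casting runs from x = -65 to +150 mm. Two column cheeks at x = 100 to 140 mm, 96 mm high, hold the arm's hinge; the open arm rises there to about 225 mm, always beyond x = 80 mm.
- press_arm (a joint): Arm of the press, rad: 0 = swung up (open), 1.4 = down level over the plate. It is driven by the pedal only (4 x the pedal's angle) and opens again when the pedal rises.
- press_pad: Slightly domed black rubber pad (38 mm diameter) under the tip of the press arm, sprung by up to 14 mm; origin at the centre of its pressing face. With the arm down it presses on the boss of a correctly stacked cover.
- pedal (a joint): Foot pedal hinge, rad: 0 = up (rest, where its spring holds it), 0.35 = down at its stop. The hinge lies along the y axis of the pedal unit at its far end, 150 mm from the tread's origin and 8 mm below the tread's top plane. About 4 N starts it at the tread's origin, about 12 N holds it at the stop.
- tread (a point): Steel tread plate of the pedal, 165 x 90 x 8 mm with rubber ribs, sloping up towards the robot. Origin on its top face, on the centre line, 45 mm from the free (raised, near) edge: the place to push, about 93 mm above the bench, 51 mm lower at the stop. x points along the tread to the hinge, z normal to the top. Its unit (steel base 230 x 116 mm) is fixed; position and yaw vary.
- base_disc: Plain flat white plastic disc, 66 mm diameter, 22 mm thick; origin at the centre of its underside, z up. Loose on the bench.
- cover: White plastic cover: a disc 60 mm in diameter and 8 mm thick with a round raised boss (34 mm diameter, 20 mm high) in the middle, 28 mm high in all; origin at the centre of its underside, z up. Loose on the bench, boss up.
- tray: Bystander: open grey plastic tray 100 x 140 x 40 mm, origin at the centre of its underside.
- carton: Bystander: closed cardboard carton 150 x 110 x 80 mm, origin at the centre of its underside.
- screwdriver: Bystander: screwdriver 190 mm long lying on the bench, origin near its middle.
Not all that is in view belongs to the job. Leave any black or blue look-alike of the base_disc alone. What is shaped like the cover but red is not meant.

How it is judged (in metres and radians):
On the way, in this order (a step that is already met when the one before it is completed fails the run):
1. the flat disc lies centred on the plate, let go (horizontal distance between base_disc and plate_top below 0.007 m and z of base_disc in the frame of plate_top between -0.004 and 0.004 m and angle between base_disc's own z axis and vertical below 0.08 rad and contact force between the fingers and base_disc below 0.05 N and linear speed of base_disc below 0.02 m/s), for 0.2 s.
2. the cover lies centred on the flat disc, boss up, let go (horizontal distance between base_disc and plate_top below 0.007 m and z of base_disc in the frame of plate_top between -0.004 and 0.004 m and angle between each of base_disc, cover's own z axis and vertical below 0.08 rad and horizontal distance between cover and base_disc below 0.006 m and z of cover in the frame of plate_top between 0.018 and 0.026 m and contact force between the fingers and cover below 0.05 N and linear speed of cover below 0.02 m/s), for 0.2 s.
3. the gripper holds the pedal down at its stop and the pad presses on the cover (value of joint pedal above 0.335 rad and contact force between press_pad and cover above 0.3 N and contact force between any of the fingers, the arm and pedal above 1 N), for 0.7 s.
At the end, for the whole second after the job is handed in: The flat disc lies flat on the plate within 7 mm of its centre, the cover lies flat on it, boss up, within 6 mm of its centre, both at rest; the pedal is fully up again (below 0.04 rad) and the press arm open (below 0.2 rad) (horizontal distance between base_disc and plate_top below 0.007 m and z of base_disc in the frame of plate_top between -0.004 and 0.004 m and angle between each of base_disc, cover's own z axis and vertical below 0.08 rad and horizontal distance between cover and base_disc below 0.006 m and z of cover in the frame of plate_top between 0.018 and 0.026 m and linear speed of each of base_disc, cover below 0.02 m/s and value of joint pedal below 0.04 rad and value of joint press_arm below 0.2 rad); the robot touches nothing.
It fails at once if the tray is moved by more than 25 mm (distance of tray from where it was at the start of the episode above 0.025 m).
It fails at once if the carton is moved by more than 25 mm (distance of carton from where it was at the start of the episode above 0.025 m).
It fails at once if the screwdriver is moved by more than 25 mm (distance of screwdriver from where it was at the start of the episode above 0.025 m).
It fails at once if the flat disc is dropped (let go and falling faster than 0.6 m/s) (linear speed of base_disc above 0.6 m/s and contact force between the fingers and base_disc below 0.02 N).
It fails at once if the cover is dropped (let go and falling faster than 0.6 m/s) (linear speed of cover above 0.6 m/s and contact force between the fingers and cover below 0.02 N).
It also fails if it takes over 72 s, if anything falls off the work surface, if the arm or the gripper's body presses on something with over 40 N, if the wrist force passes 120 N, or if a joint passes its speed limit or range.

ROBOT

A 7-joint arm with a two-finger parallel gripper is mounted at the origin on the work surface. World frame = base frame: x ahead of the robot, y to its left, z up, the work surface at z = 0. Lengths are in m, angles in degrees, forces in N, time in s.
With the tool pointing down it reaches from about 0.35 to 0.775 m from the base axis. Payload 3.1 kg.
Tool frame: the origin (TCP) lies on the centre line of the jaws, within the pads' length; the fingertips stand 17 mm ahead of it and the grasp point (between the pads) lies 2 mm behind it (robot.tip_reach is the distance from the TCP to the fingertips, in m); z points along the fingers, y is the line along which they close (so a half turn about z gives the same grasp; the last joint's range is limited). The gripper opens to 85 mm and grips with 20 to 120 N. Pads are 22 mm wide; open, the fingers measure 114 mm over their backs; the gripper's body (76 mm by 85 mm) begins 54 mm behind the grasp point. The pads swing forward as they close: fully open they stand 13 mm farther back than shut.
Start: joints at [-75.04, 17.813, 0.802, 86.603, -0.252, 75.585, -1.558], TCP at [0.164, 0.525, 0.248] pointing down, gripper open.
Joint ranges: [-154.91, 154.91], [-16.99, 109.72], [-72.82, 74.43], [7.12, 147.25], [-82.49, 262.49], [11.32, 116.49], [-174.64, 174.64]. Speed limits (degrees/s): [159.86, 159.86, 180, 180, 180, 180, 180].

INTERFACE

Orientations are given as [roll, pitch, yaw] about the fixed x, y, z axes, in that order (R = Rz(yaw) Ry(pitch) Rx(roll)).
In Python, from station import robot, fingers, vision, workorder, recognise gives the robot as it stands. Calls block until the motion is done:
- robot.move_to(position, orientation): joint-space move of the TCP to a pose.
- robot.line_to(position, orientation=None, velocity=0.15, f_stop=None): straight line of the TCP; orientation=None keeps the orientation; velocity is the mean speed in m/s. With f_stop (N) it stops when the force on the tool has changed by that much, and returns True; else False.
- robot.move_j(angles): joint-space move.
- fingers.gripper_to(opening, force=None): opening from 0.0 (shut) to 1.0 (fully open); force is the grip in N (None keeps the last); returns when the fingers have stopped.
- robot.pause(seconds).
- robot.inverse_kinematics(position, orientation): joint angles nearest the present ones, or None.
- vision.grab_frame(name): name is "side" or "top"; returns the picture (420x560x3 uint8, red, green, blue); there is no depth.
- vision.calibration(name): a dict with "mtx" (3x3 intrinsics, pixels), "extrinsics" (4x4, takes a point from world to camera coordinates). Camera axes: x right, y up, looking along -z (the intrinsics and any distortion apply to the point x, -y, -z); pixel columns grow to the right and rows downward; lengths in m; the calibration is good to about 2 mm. A picture is of the moment at which its call begins. calibration takes no time and is no camera call.
A pose or a line that the arm cannot do raises robot.PlanningError and nothing moves.
- workorder.close_job(): hands the job in; it is judged then, once.
Trained networks look in the newest picture that a camera, given by its name, has taken for a name from the list of things; names that differ only in an ending like _2 or _b are one class to them, and where a whole thing is asked for, a point or a joint stands for the part that bears it (a point fixed in the world has none). Each returns a list of dicts, best first, with "p" (0 to 1); they miss things now and then, are a little off and sometimes report something else, mostly with a low value. They report only what shows in the picture. A call takes as long as a camera call. They do not tell look-alikes from the thing itself.
- recognise(label, camera): "rect" ([centre column, centre row, width, height] in pixels, round what is visible of it).
Readings, each from a call of its own:
- robot.current_time_s(): time.
- robot.current_joint_positions(): joint angles.
- robot.current_dq(): joint speeds.
- robot.current_joint_torque(): joint torques, N m.
- robot.current_tool_pos(): TCP position.
- robot.current_eef_rot(): TCP orientation.
- robot.current_contact_force(): force on the tool from outside, world axes, zero at the start.
- robot.current_torque(): the same for the moment, N m.
- robot.current_finger_gap(): opening from 0.0 (shut) to 1.0 (fully open).
- robot.current_gripper_force(): force on a finger pad.
Only numpy, scipy, OpenCV 4.12 (cv2) and the standard library are available. Lean on these libraries where they do the work, as an engineer would, in place of code of your own. Each camera call takes 0.05 s, during which the arm holds its last target. There are 200 camera calls.

## Working session

There is one attempt and no reset: what is moved stays moved. The work goes in short steps, each a Python script; the robot and the scene stay as the last script left them, time stands still between calls to the robot, and variables do not carry over. Pictures are saved under pics/ and viewed, at most 10 in all, crops included, and the job is handed in when it is done.

```bash
ls; mkdir -p pics
python3 - <<'E'
from station import robot, fingers, vision, workorder, recognise
import cv2,numpy as np
for n in("side","top"):
    im=vision.grab_frame(n); cv2.imwrite(f"pics/{n}0.png",im[:,:,::-1])
    c=vision.calibration(n); print(n,{k:np.round(v,4).tolist() if not isinstance(v,str) else v for k,v in c.items()})
    for l in["base_disc","cover","press","plate_top","tread","pedal","tray","carton","screwdriver"]:
        try: print(l,[(np.round(d["rect"]).astype(int).tolist(),round(d["p"],2)) for d in recognise(l,n)])
        except Exception as e: print(l,e)
print(robot.current_time_s())
E
```

```text
pics
side {'mtx': [[427.1282, 0.0, 273.8637], [0.0, 427.1282, 208.5896], [0.0, 0.0, 1.0]], 'extrinsics': [[0.7835, -0.6211, -0.0204, -0.4495], [0.426, 0.5129, 0.7453, -0.383], [-0.4525, -0.5926, 0.6664, -1.1265], [0.0, 0.0, 0.0, 1.0]]}
base_disc [([270, 264, 25, 20], 0.92), ([264, 237, 19, 20], 0.62)]
cover [([237, 259, 20, 14], 0.52), ([245, 285, 20, 16], 0.5)]
press [([342, 286, 78, 108], 0.65)]
plate_top [([340, 286, 81, 106], 0.96)]
tread [([215, 200, 58, 18], 0.9)]
pedal [([213, 199, 60, 19], 0.89)]
tray [([321, 221, 45, 40], 0.98)]
carton [([156, 180, 51, 47], 0.66)]
screwdriver [([367, 400, 35, 39], 0.47)]
top {'mtx': [[533.3269, 0.0, 289.8469], [0.0, 533.3269, 210.6357], [0.0, 0.0, 1.0]], 'extrinsics': [[0.0534, -0.9986, 0.0039, 0.0033], [0.9785, 0.0531, 0.1995, -0.6214], [-0.1994, -0.0068, 0.9799, -1.6022], [0.0, 0.0, 0.0, 1.0]]}
base_disc [([278, 225, 21, 22], 0.85), ([311, 243, 20, 21], 0.63), ([315, 210, 19, 21], 0.58)]
cover [([317, 279, 22, 15], 0.72), ([286, 266, 17, 20], 0.62)]
press [([390, 222, 42, 81], 0.96), ([319, 210, 17, 21], 0.28)]
plate_top [([390, 219, 45, 79], 0.58)]
tread [([214, 235, 46, 54], 0.81)]
pedal []
tray [([306, 166, 46, 38], 0.8)]
carton [([123, 260, 49, 50], 0.72)]
screwdriver [([472, 303, 14, 35], 0.76), ([390, 222, 42, 84], 0.73), ([397, 196, 6, 11], 0.4)]
1.0
```

View images.

Run:
```python
import cv2
a=cv2.imread("pics/top0.png")[130:330,90:500]; b=cv2.imread("pics/side0.png")[150:410,120:420]
cv2.imwrite("pics/top1.png",cv2.resize(a,None,fx=1.95,fy=1.95,interpolation=cv2.INTER_CUBIC))
cv2.imwrite("pics/side1.png",cv2.resize(b,None,fx=2.3,fy=2.3,interpolation=cv2.INTER_CUBIC))
```

```text
(no output)
```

View pics/top1.png

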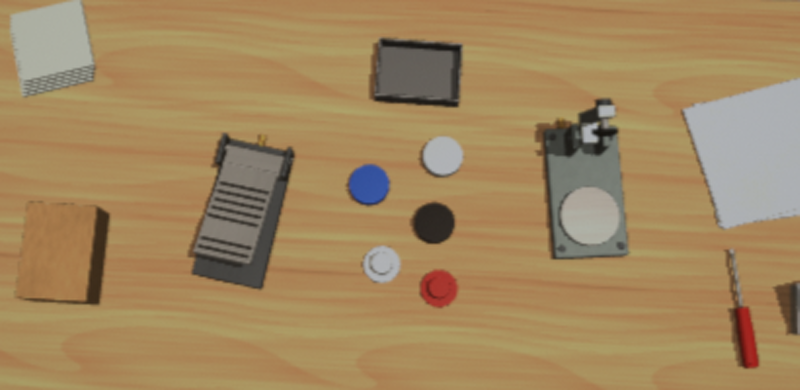

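View pics/side1.png

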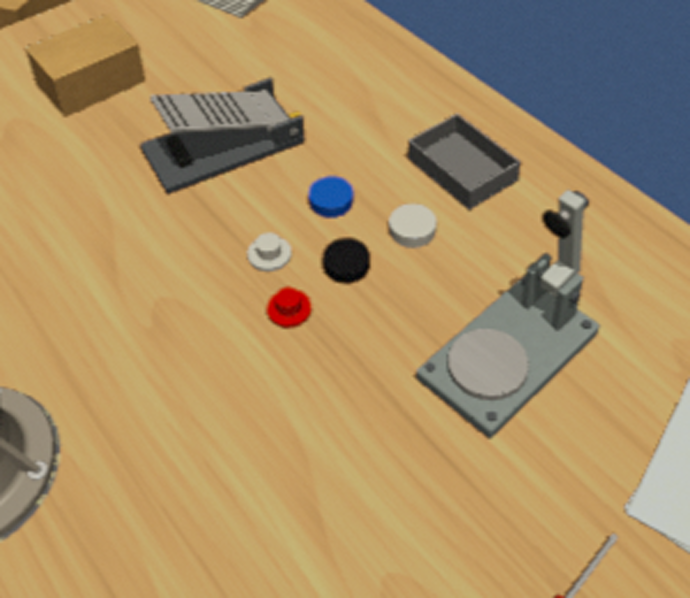

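Top view: white flat disc at (317,210), blue (279,224) and black (313,244) look‑alikes; white cover (286,266), red one (315,278); plate (393,240). Side view: white disc (299,248), cover (237,260), plate (332,307). The targets are the white ones, as the text says. Next I measure them with both views and make enlarged crops of the targets and the tread.

```bash
cat > meas.py <<'E'
import cv2,numpy as np
from scipy.optimize import least_squares
from station import robot, fingers, vision, workorder, recognise
CAL={n:vision.calibration(n) for n in("side","top")}
def proj(n,P):
    P=np.atleast_2d(P); E=CAL[n]["extrinsics"]; c=P@E[:3,:3].T+E[:3,3]
    q=c*[1,-1,-1]@CAL[n]["mtx"].T
    return q[:,:2]/q[:,2:]
def ray(n,uv):
    E=CAL[n]["extrinsics"]; d=np.linalg.inv(CAL[n]["mtx"])@[*uv,1]*[1,-1,-1]
    return -E[:3,:3].T@E[:3,3], E[:3,:3].T@d
def tri(us,ut):
    A=[];b=[]
    for n,u in(("side",us),("top",ut)):
        o,d=ray(n,u); d/=np.linalg.norm(d); M=np.eye(3)-np.outer(d,d); A.append(M); b.append(M@o)
    return np.linalg.lstsq(np.vstack(A),np.hstack(b),rcond=None)[0]
T=np.linspace(0,2*np.pi,48,endpoint=False)
def hulls(n,p,cyl):
    return [cv2.convexHull(proj(n,np.vstack([np.c_[p[0]+r*np.cos(T),p[1]+r*np.sin(T),0*T+p[2]+z] for z in(a,b)])).astype(np.float32))for r,a,b in cyl]
def model(n,p,cyl):
    S=16; H=hulls(n,p,cyl); o=np.floor(np.vstack(H).min((0,1)))-2
    m=np.zeros((110*S,110*S),np.uint8)
    for h in H: cv2.fillPoly(m,[np.round((h-o)*S).astype(np.int32)],1)
    M=cv2.moments(m,True); return np.array([M["m10"],M["m01"]])/M["m00"]/S+o, M["m00"]/S/S
def blob(im,uv,f):
    m=f(cv2.cvtColor(im,cv2.COLOR_RGB2HSV).astype(int)).astype(np.uint8)
    k,l,st,c=cv2.connectedComponentsWithStats(m,connectivity=4)
    ys,xs=np.nonzero(m); i=np.argmin((xs-uv[0])**2+(ys-uv[1])**2); j=l[ys[i],xs[i]]
    return c[j],st[j]
def locate(ims,seeds,cyl,f,p0):
    B={n:blob(ims[n],seeds[n],f) for n in ims}
    s=least_squares(lambda p:np.hstack([model(n,p,cyl)[0]-B[n][0] for n in ims]),p0,diff_step=1e-2,x_scale=.01)
    for n in ims: print("  ",n,np.round(B[n][0],1),B[n][1][2:].tolist(),"model area",round(model(n,s.x,cyl)[1]))
    return s.x,s.fun
DISC=[(.033,0,.022)]; COVER=[(.030,0,.008),(.017,.008,.028)]; PLATE=[(.048,-.012,0)]
white=lambda h:(h[...,1]<70)&(h[...,2]>110)
E
cat > a.py <<'E'
from meas import *
ims={n:cv2.imread(f"pics/{n}0.png")[:,:,::-1].copy() for n in("side","top")}
for n,ps in(("side",[(299,248),(237,260),(332,307),(345,290),(299,262)]),("top",[(317,210),(286,266),(393,240),(385,215)])):
    h=cv2.cvtColor(ims[n],cv2.COLOR_RGB2HSV); print(n,[h[y,x].tolist() for x,y in ps])
for nm,s,t,c in(("disc",(299,248),(317,210),DISC),("cover",(237,260),(286,266),COVER),("plate",(332,307),(393,240),PLATE)):
    x,r=locate(ims,{"side":s,"top":t},c,white,tri(s,t)); print(nm,np.round(x,4),np.round(r,2))
r=lambda im,a,b:cv2.resize(im[b:b+85,a:a+115],(400,296),interpolation=cv2.INTER_CUBIC)
o=np.vstack([np.hstack([r(ims["side"],170,170),r(ims["top"],170,185)]),np.hstack([r(ims["side"],222,210),r(ims["top"],260,200)])])
cv2.imwrite("pics/crop.png",o[:,:,::-1])
E
python3 a.py
```

```text
side [[26, 27, 196], [23, 38, 121], [20, 23, 163], [48, 18, 138], [18, 127, 198]]
top [[108, 7, 181], [108, 7, 180], [22, 22, 174], [49, 17, 122]]
   side [299.3 247.2] [21, 18, 290] model area 340
   top [316.8 209.4] [21, 20, 334] model area 355
disc [ 0.6389 -0.0493  0.0051] [-0.16  0.04  0.05 -0.14]
   side [236.7 259.4] [19, 17, 237] model area 255
   top [285.3 265.1] [20, 19, 288] model area 289
cover [0.4562 0.042  0.0033] [-0.19  0.06  0.02 -0.23]
   side [338.7 304.9] [80, 60, 2165] model area 863
   top [391.9 233.4] [40, 62, 1803] model area 742
plate [ 0.5735 -0.2908  0.0313] [-0.5   0.09  0.35 -0.46]
```

View pics/crop.png

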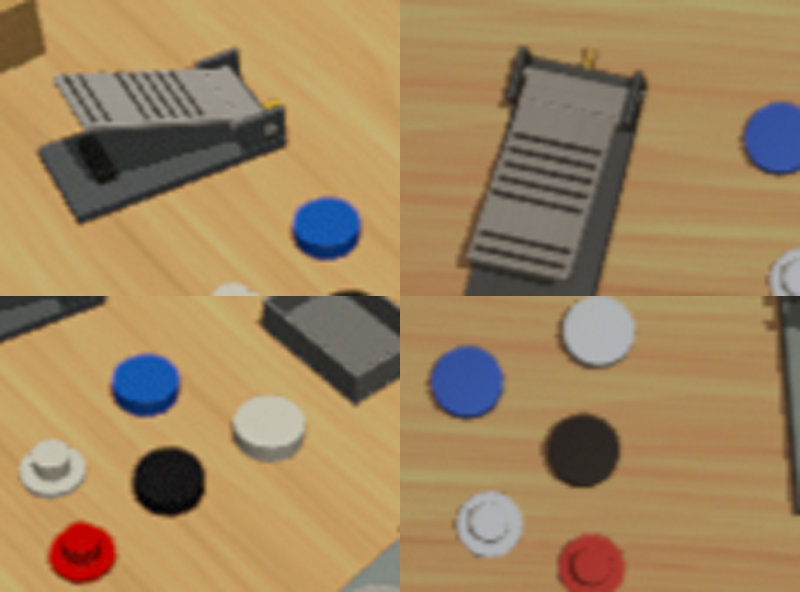

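Crops confirm: white flat disc at side crop (268,428) / top crop (598,330) and white bossed cover at side (52,468) / top (490,523). Blue, black and red ones are decoys. The tread's near edge is at top crop (468,262)–(568,278), and the hinge is at the far end.

```bash
cat > b.py <<'E'
from meas import *
ims={n:cv2.imread(f"pics/{n}0.png")[:,:,::-1].copy() for n in("side","top")}
w2=lambda h:(h[...,1]<100)&(h[...,2]>70)&((h[...,1]<75)|(h[...,2]<150))
pl=lambda h:cv2.morphologyEx(cv2.morphologyEx(((h[...,0]<36)&(h[...,1]<60)&(h[...,2]>135)).astype(np.uint8),cv2.MORPH_OPEN,np.ones((3,3))),cv2.MORPH_CLOSE,np.ones((5,5)))
for nm,s,t,c,f in(("disc",(299,248),(317,210),DISC,w2),("cover",(237,260),(286,266),COVER,w2),("plate",(332,307),(393,240),PLATE,pl)):
    x,r=locate(ims,{"side":s,"top":t},c,f,tri(s,t)); print(nm,np.round(x,4),np.round(r,2))
k=400/115; S=lambda a,b:(170+a/k,170+b/k); U=lambda a,b:(170+(a-400)/k,185+b/k)
C=[tri(S(*a),U(*b)) for a,b in(((55,78),(468,262)),((88,128),(568,278)),((235,122),(635,88)),((200,70),(527,67)))]
print("tread nearL nearR farR farL\n",np.round(C,4))
for nm,u in(("red",(315,278)),("blue",(279,224)),("black",(313,244)),("tray",(306,166)),("casting near L",(90+555/1.95,130+258/1.95)),("far L",(90+545/1.95,130+128/1.95)),("near R",(90+627/1.95,130+255/1.95)),("scr",(472,303)),("carton",(123,260))):
    o,d=ray("top",u); print(nm,np.round(o-d*(o[2]-.02)/d[2],3)[:2])
print(robot.tip_reach, robot.current_tool_pos(),robot.current_eef_rot())
E
python3 b.py
```

```text
side [298.9 247.5] [21, 19, 320] model area 340
   top [316.5 209.8] [22, 21, 360] model area 354
disc [ 0.6377 -0.0488  0.0041] [-0.19  0.01  0.12 -0.13]
   side [236.6 259.3] [20, 17, 243] model area 255
   top [285.2 265.1] [20, 19, 291] model area 288
cover [0.456  0.0421 0.0033] [-0.19  0.08  0.06 -0.21]
   side [331.9 306.9] [35, 29, 795] model area 892
   top [392.6 239.9] [30, 29, 690] model area 757
plate [ 0.5494 -0.29    0.043 ] [ 0.07 -0.02 -0.04  0.06]
tread nearL nearR farR farL
 [[0.4478 0.3252 0.1067]
 [0.4368 0.2394 0.1068]
 [0.599  0.2074 0.0515]
 [0.6178 0.3059 0.0452]]
red [ 0.419 -0.053]
blue [0.584 0.069]
black [ 0.525 -0.042]
tray [ 0.78  -0.008]
casting near L [ 0.478 -0.238]
far L [ 0.692 -0.217]
near R [ 0.489 -0.354]
scr [ 0.368 -0.542]
carton [0.443 0.552]
0.017 [0.16399122 0.524993   0.24832928] [1.79998231e+02 2.28947179e-03 1.62656094e+02]
```

```bash
cat > c.py <<'E'
from meas import *
ims={n:cv2.imread(f"pics/{n}0.png")[:,:,::-1].copy() for n in("side","top")}
pl=lambda h:cv2.morphologyEx(cv2.morphologyEx(((h[...,0]<36)&(h[...,1]<60)&(h[...,2]>135)).astype(np.uint8),cv2.MORPH_OPEN,np.ones((3,3))),cv2.MORPH_CLOSE,np.ones((5,5)))
print("plate",locate(ims,{"side":(332,307),"top":(393,240)},[(.048,-.001,0)],pl,tri((332,307),(393,240))))
o,d=ray("top",(392.6,239.9)); print("top ray at z=.034/.038",[np.round(o-d*(o[2]-z)/d[2],4) for z in(.034,.038)])
p=np.array([.6377,-.0488])
fingers.gripper_to(1.0,30)
robot.move_to([.60,.0,.25],[180,0,180])
robot.move_to([*p,.12],[180,0,180])
print("stop",robot.line_to([*p,.018],velocity=.06,f_stop=6), robot.current_tool_pos())
fingers.gripper_to(0.0,30)
print(robot.current_finger_gap(),robot.current_gripper_force())
robot.line_to([*p,.16],velocity=.1)
print(robot.current_finger_gap(),robot.current_gripper_force(),robot.current_contact_force(),robot.current_time_s())
E
python3 c.py
```

```text
side [331.9 306.9] [35, 29, 795] model area 808
   top [392.6 239.9] [30, 29, 690] model area 731
plate (array([ 0.54939717, -0.28999996,  0.03778701]), array([ 0.08343278, -0.02155044, -0.05244038,  0.08413754]))
top ray at z=.034/.038 [array([ 0.5499, -0.2907,  0.034 ]), array([ 0.5492, -0.2899,  0.038 ])]
stop False [ 0.63802164 -0.04887187  0.01843889]
0.7605498784880695 33.58366127125919
0.7579870357708643 33.27295325696468 [ 1.00802906 -0.34490611 -0.95090159] 8.0167
```

```bash
cat > d.py <<'E'
from meas import *
p=np.array([.5494,-.290]); R=[180,0,180]
robot.move_to([.54,-.16,.20],R)
robot.line_to([*p,.16],velocity=.15)
robot.line_to([*p,.062],velocity=.08)
print(robot.line_to([*p,.0505],velocity=.02,f_stop=3),robot.current_tool_pos(),robot.current_contact_force())
fingers.gripper_to(1.0); robot.pause(.2)
robot.line_to([*p,.15],velocity=.12)
robot.move_to([.45,-.05,.25],[180,0,90])
robot.move_to([.45,.042,.20],[180,0,90])
for n in("side","top"): cv2.imwrite(f"pics/{n}2.png",vision.grab_frame(n)[:,:,::-1])
print(robot.current_time_s())
a=cv2.imread("pics/side2.png")[230:340,290:400]; b=cv2.imread("pics/top2.png")[190:300,340:450]
cv2.imwrite("pics/crop2.png",np.hstack([cv2.resize(i,(400,400),interpolation=cv2.INTER_CUBIC) for i in(a,b)]))
E
python3 d.py
```

```text
True [ 0.54940943 -0.28994984  0.05283599] [0.1451761  0.65013112 4.84452018]
15.475
```

View pics/crop2.png

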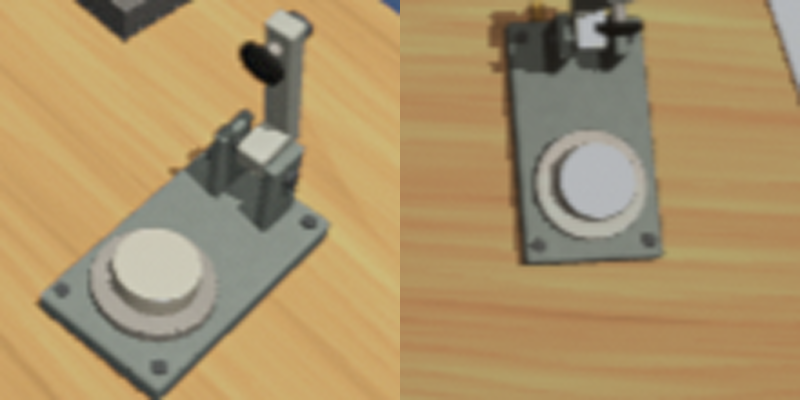

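Disc lies flat on the plate; top crop disc centre (598,180), plate (591,184). Measuring the offset.

```bash
cat > e.py <<'E'
from meas import *
ims={n:cv2.imread(f"pics/{n}2.png")[:,:,::-1].copy() for n in("side","top")}
g=lambda n,p,c:model(n,p,c)[0]
op=lambda m:cv2.morphologyEx(m.astype(np.uint8),cv2.MORPH_OPEN,np.ones((3,3)))
for n,s,f in(("side",(332,304),lambda h:op((h[...,2]>182)&(h[...,1]<60))),("top",(394,239),lambda h:op((h[...,0]>70)&(h[...,1]<60)&(h[...,2]>140)))):
    c,st=blob(ims[n],s,f)
    P=np.array([.5494,-.290,.0378+.022]); m,a=model(n,P,[(.033,-.001,0)])
    J=np.array([(model(n,P+np.eye(3)[i]*.01,[(.033,-.001,0)])[0]-m)/.01 for i in(0,1)]).T
    print(n,c,st[2:],"model",m,a,"xy offset mm",np.linalg.solve(J,c-m)*1000)
E
python3 e.py
```

```text
side [332.92915531 302.04632153] [ 25  19 367] model [332.5784833  301.83592114] 389.91796875 xy offset mm [ 0.25245078 -1.10306974]
top [393.84193548 239.19354839] [ 20  19 310] model [393.95030108 238.88694722] 355.9765625 xy offset mm [-0.97855328  0.32015083]
```

Disc is within ~1 mm of the plate centre. Now the cover.

```bash
cat > f.py <<'E'
from meas import *
p=np.array([.456,.0421]); R=[180,0,90]
fingers.gripper_to(.65,25)
robot.move_to([*p,.12],R)
print("stop",robot.line_to([*p,.027],velocity=.06,f_stop=4), robot.current_tool_pos())
fingers.gripper_to(0.0,25)
print(robot.current_finger_gap(),robot.current_gripper_force())
z0=robot.current_tool_pos()[2]
robot.line_to([*p,.18],velocity=.1)
print(robot.current_finger_gap(),robot.current_gripper_force(),robot.current_contact_force(),robot.current_time_s())
open("z0","w").write(str(z0))
for n in("side","top"): cv2.imwrite(f"pics/{n}3.png",vision.grab_frame(n)[:,:,::-1])
a=cv2.imread("pics/side3.png")[180:290,180:290]; b=cv2.imread("pics/top3.png")[210:320,230:340]
cv2.imwrite("pics/crop3.png",np.hstack([cv2.resize(i,(400,400),interpolation=cv2.INTER_CUBIC) for i in(a,b)]))
E
python3 f.py
```

```text
stop False [0.45631922 0.04215664 0.02730752]
0.3809611261627018 24.69171702861786
0.3801026816669846 24.841690957546234 [ 0.12069144 -0.08665603 -0.41951468] 20.0083
```

View pics/crop3.png

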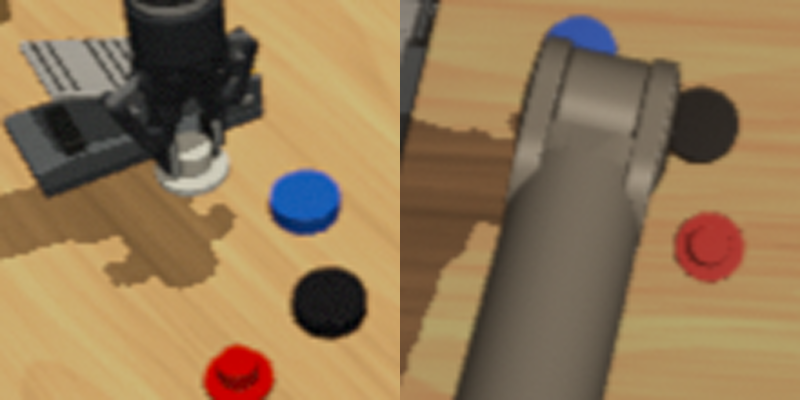

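The cover hangs level in the jaws by its boss (side crop (192,165)). Placing it next.

```bash
cat > g.py <<'E'
from meas import *
p=np.array([.5490,-.2902]); R=[180,0,95]
robot.move_to([.48,-.20,.20],R)
robot.line_to([*p,.17],velocity=.15)
robot.line_to([*p,.092],velocity=.08)
print(robot.line_to([*p,.0815],velocity=.02,f_stop=3),robot.current_tool_pos(),robot.current_contact_force())
fingers.gripper_to(.75); robot.pause(.2)
robot.line_to([*p,.17],velocity=.12)
robot.move_to([.46,.0,.25],[180,0,90])
robot.move_to([.46,.26,.20],[180,0,81.2+90])
fingers.gripper_to(0.0)
for n in("side","top"): cv2.imwrite(f"pics/{n}4.png",vision.grab_frame(n)[:,:,::-1])
print(robot.current_time_s())
a=cv2.imread("pics/side4.png")[230:340,290:400]; b=cv2.imread("pics/top4.png")[190:300,340:450]
cv2.imwrite("pics/crop4.png",np.hstack([cv2.resize(i,(400,400),interpolation=cv2.INTER_CUBIC) for i in(a,b)]))
E
python3 g.py
```

```text
True [ 0.54910234 -0.29016024  0.08345867] [0.12648552 0.85414427 4.18151802]
28.0333
```

View pics/crop4.png

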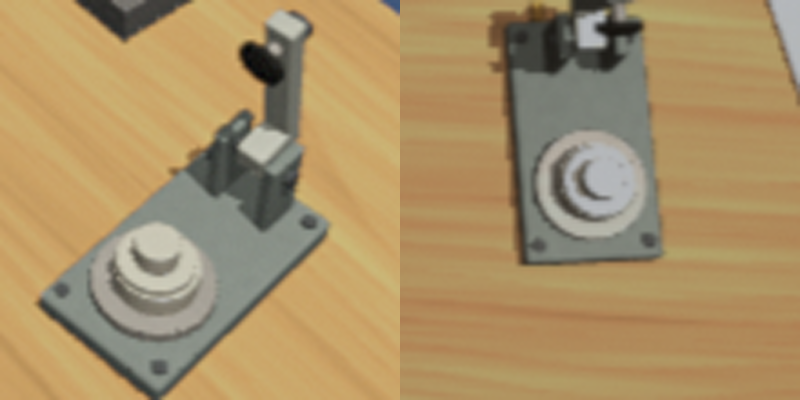

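```bash
cat > h.py <<'E'
from meas import *
out=[]
for n,(x,y) in(("side",(305,275)),("top",(365,212))):
    k=400/55; im=cv2.imread(f"pics/{n}4.png")[y:y+55,x:x+55]; im=cv2.resize(im,(400,400),interpolation=cv2.INTER_CUBIC); im2=im.copy()
    for r,z,c in((.033,.022,(0,0,255)),(.030,.030,(0,200,0)),(.017,.050,(255,0,0))):
        h=hulls(n,(.5492,-.2902,.0378),[(r,z-.0001,z)])[0]
        cv2.polylines(im2,[np.round((h-[x,y]+.5)*k-.5).astype(int)],True,c,1)
    out.append(np.vstack([im2,im])[:, :])
o=np.hstack(out); cv2.imwrite("pics/ov.png",cv2.resize(o,(600,600),interpolation=cv2.INTER_AREA))
E
python3 h.py
```

```text
(no output)
```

View pics/ov.png

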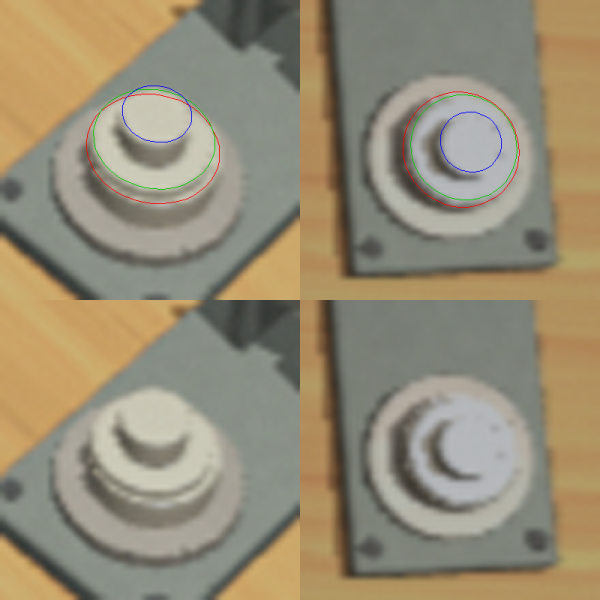

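Model outlines (disc red, cover green, boss blue) match the picture within about 1–2 mm, so the stack is centred. Now the pedal.

```bash
cat > i.py <<'E'
from meas import *
p=np.array([.4876,.2753]); u=np.array([np.cos(np.radians(-8.8)),np.sin(np.radians(-8.8))]); R=[180,0,171.2]
robot.move_to([*p,.15],R)
print(robot.line_to([*p,.095],velocity=.04,f_stop=2.5),robot.current_tool_pos(),robot.current_contact_force())
z=robot.current_tool_pos()[2]
q=p-.012*u
print(robot.line_to([*q,z-.046],velocity=.05,f_stop=28),robot.current_tool_pos(),robot.current_contact_force())
print(robot.line_to([*q,z-.062],velocity=.015,f_stop=16),robot.current_tool_pos(),robot.current_contact_force())
cv2.imwrite("pics/side5.png",vision.grab_frame("side")[:,:,::-1])
robot.pause(.3); print(robot.current_tool_pos(),robot.current_contact_force(),robot.current_time_s())
b=cv2.imread("pics/side5.png")[150:350,160:410]
cv2.imwrite("pics/crop5.png",cv2.resize(b,None,fx=2.8,fy=2.8,interpolation=cv2.INTER_CUBIC))
E
python3 i.py
```

```text
True [0.48687917 0.27509869 0.11011467] [0.1830572  0.13829498 1.72218145]
False [0.47656262 0.27698451 0.06456814] [ 2.58351652 -1.30099107  2.96127974]
True [0.4763284  0.27699916 0.05983426] [-3.00324539 -1.52472523 10.48556705]
[0.47632844 0.27699654 0.06009838] [-2.53598761 -0.6226004  10.3348528 ] 31.3583
```

View pics/crop5.png

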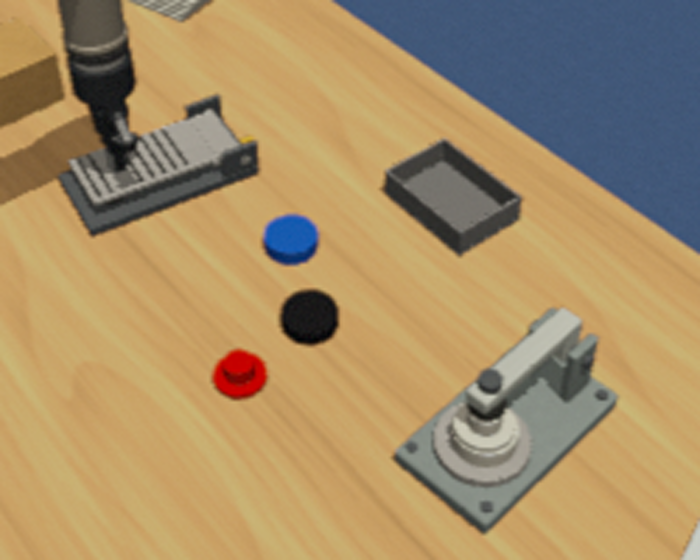

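Arm is down with the pad on the boss (crop (488,405)). Only 10 N at the pedal, so I push a bit further to be sure of the stop.

```bash
cat > j.py <<'E'
from meas import *
x,y,z=robot.current_tool_pos()
print(robot.line_to([x,y,z-.006],velocity=.01,f_stop=15),robot.current_tool_pos(),robot.current_contact_force())
robot.pause(.5); print(robot.current_tool_pos(),robot.current_contact_force())
robot.pause(.8); print(robot.current_tool_pos(),robot.current_contact_force(),robot.current_time_s())
E
python3 j.py
```

```text
True [0.47631913 0.27700912 0.05984344] [-2.85983748 -0.65509771 11.29921888]
[0.47635238 0.27699065 0.06014912] [-2.58749671 -0.93766248 10.90216182]
[0.47634647 0.27700279 0.06014136] [-2.79229437 -0.94015418 11.53493938] 33.0417
```

```bash
cat > k.py <<'E'
from meas import *
x,y,z=robot.current_tool_pos()
for d in(.0006,.0012):
    robot.line_to([x,y,z-d],velocity=.005); print(robot.current_tool_pos()[2],robot.current_contact_force())
    if robot.current_contact_force()[2]>25: break
robot.pause(1.1); print(robot.current_tool_pos()[2],robot.current_contact_force(),robot.current_time_s())
E
python3 k.py
```

```text
0.06046071592732684 [-0.7746922  -1.14712553 10.7493029 ]
0.05995900509803868 [-0.63412139 -0.54782552 10.82196783]
0.05998765888407214 [-0.95611242 -2.02253113 10.7355978 ] 34.8833
```

```bash
cat > k.py <<'E'
from meas import *
x,y,z=robot.current_tool_pos()
for i in range(1,9):
    robot.line_to([x,y,z-.0008*i],velocity=.006); f=robot.current_contact_force(); print(robot.current_tool_pos()[2],f)
    if f[2]>24: break
robot.pause(1.2); print(robot.current_tool_pos()[2],robot.current_contact_force(),robot.current_time_s())
E
python3 k.py
```

```text
0.060185560908385345 [-0.83414714 -2.39313944 10.98640511]
0.05954972943398257 [-0.69877949 -2.32937501 11.75310257]
0.05907552719836313 [-2.56624009 -2.7620506  13.98582555]
0.05903812812388768 [-3.19030404 -3.23473737 18.15788149]
0.05896820286483473 [-5.1861081  -2.65767042 23.33184896]
0.05893498995765341 [-7.23614281 -4.14972178 26.84816202]
0.05891975206944493 [-6.87891941 -3.80765973 27.62838807] 37.75
```

Hard stop reached at z = 0.0589: the force rose with no further travel, and it was held for 1.2 s. Now I release along the arc and check.

```bash
cat > l.py <<'E'
from meas import *
x,y,z=robot.current_tool_pos()
robot.line_to([.4876,.2753,.112],velocity=.05)
robot.line_to([.4876,.2753,.16],velocity=.08)
robot.move_to([.40,.25,.25],[180,0,150]); robot.pause(.5)
for n in("side","top"): cv2.imwrite(f"pics/{n}6.png",vision.grab_frame(n)[:,:,::-1])
print(robot.current_contact_force(),robot.current_time_s())
a=cv2.imread("pics/side6.png")[150:340,150:400]; b=cv2.imread("pics/top6.png")[205:265,360:420]
k=cv2.resize(a,(500,380),interpolation=cv2.INTER_CUBIC); t=cv2.resize(b,(300,300),interpolation=cv2.INTER_CUBIC); t0=cv2.resize(cv2.imread("pics/top4.png")[205:265,360:420],(300,300),interpolation=cv2.INTER_CUBIC)
o=np.zeros((600,800,3),np.uint8); o[:380,:500]=k; o[:300,500:]=t; o[300:,500:]=t0; cv2.imwrite("pics/crop6.png",o)
for n,(c,r) in(("side",(331,303)),("top",(394,238))):
    g=[cv2.imread(f"pics/{n}{i}.png",0)[r-25:r+25,c-25:c+25].astype(np.float32) for i in(4,6)]
    print(n,"shift px",cv2.phaseCorrelate(*g,cv2.createHanningWindow((50,50),cv2.CV_32F)),"max diff",abs(g[0]-g[1]).max())
E
python3 l.py
```

```text
[ 0.95732767 -0.5024971   0.13999932] 40.9917
side shift px ((0.012001870908829204, -0.028100352575517462), 0.9863216276168824) max diff 5.9092712
top shift px ((-0.02187727116231386, -0.0005458618850084918), 0.984562339925766) max diff 2.9723358
```

View pics/crop6.png

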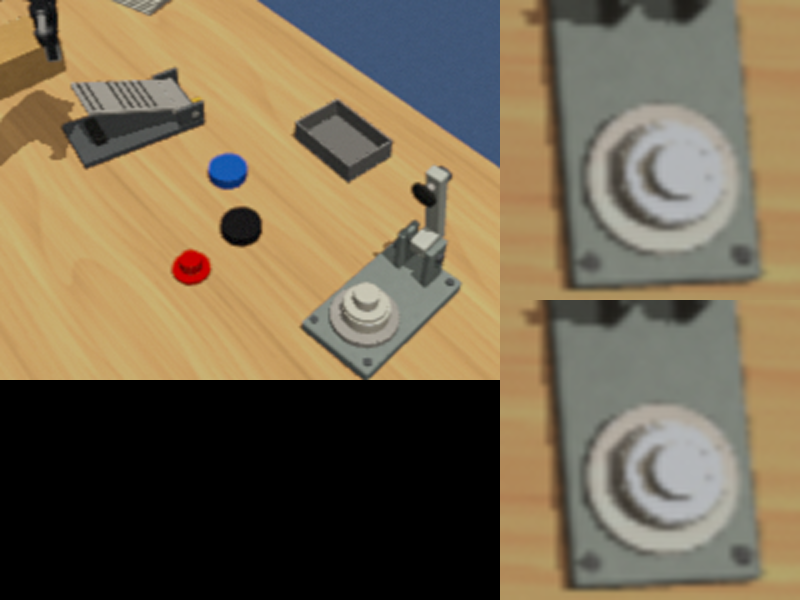

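The pedal is up (crop (135,95)), the press arm is open, and the stack hasn't shifted (under 0.03 px). Handing in.

```bash
python3 -c "
from station import workorder
print(workorder.close_job())"
```

```text
the job is handed in; nothing more can be done
None
```

The job is handed in, with no verdict returned: the disc and cover are stacked within about 1–2 mm of the plate centre, the pedal was held at its stop for over a second, and it is back up with the press open and the stack unmoved.

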